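# Temperature check of two cooling casting flasks

### The arm

A 6-joint arm with a two-finger parallel gripper is mounted at the origin on the work surface. World frame = base frame: x ahead of the robot, y to its left, z up, the work surface at z = 0. Lengths are in mm, angles in degrees, forces in N, time in s.
With the tool pointing down it reaches from about 300 to 850 mm from the base axis. Payload 4.2 kg.
Tool frame: the origin (TCP) lies midway between the tips of the shut fingers; the grasp point (between the pads) lies env.hold_point_z behind it (env.hold_point_z is the distance from the TCP to the grasp point, in mm); z points along the fingers, y is the line along which they close (so a half turn about z gives the same grasp; the last joint's range is limited). The gripper opens to 91 mm and grips with 3 to 60 N. Pads are 32 mm wide; open, the fingers measure 118 mm over their backs; the gripper's body (76 mm by 178 mm) begins 60 mm behind the grasp point.
Start: joints at [63.827, 18.312, 89.639, -0, 72.044, -1.146], TCP at [243.254, 521.029, 213.976] pointing down, gripper open.
Joint ranges: [-177.97, 177.97], [-48.28, 115.42], [12.27, 149.76], [-77.06, 257.06], [2.81, 150.46], [-146.56, 146.56]. Speed limits (degrees/s): [147.25, 147.25, 180, 180, 180, 180].

### API

Orientations are given as [roll, pitch, yaw] about the fixed x, y, z axes, in that order (R = Rz(yaw) Ry(pitch) Rx(roll)).
In Python, from workcell import env, viewer, spotter gives the robot as it stands.
- The arm moves only by the tool apply_moves, never from a script. Its arguments are lists of equal length, an entry for each row: "delta_pos": the shift along the world's x, y, z normalised to -1 to 1, where 1 is 120 mm, a list of three; "rot": the turn, a rotation vector about the world's x, y, z normalised to -1 to 1, where 1 is 1.5 rad, a list of three; "hand": the opening, from 0 (shut) to 1 (fully open). A call has 1 to 10 rows; each row is the pose to reach, as a shift and turn from the pose commanded when the call began; what a row does not reach only later rows make up. A row lasts 1/12 s, in which the tool goes at most 41.7 mm and 7.16 degrees, less where a joint would pass 70% of its speed; a pose out of reach is approached as far as the arm can. A call with a number of a shift or a turn outside -1 to 1 is refused whole. A call with a gripper value outside its range is refused whole. The fingers move at their own pace and stop on an object; "newtons" is the grip in N (left out, the last holds). Time passes only in rows, so rows that repeat a pose let the fingers close. It gives the time, the measured TCP pose, the force, the opening and the grip force at its end, in the units of the state.
- env.state(): the state, without advancing time (a new reading comes with each control period).
- viewer.grab_frame(name): name is "side" or "top" or "wrist"; returns a dict with "pixels" (400x640x3 uint8, red, green, blue), "camera_matrix" (3x3 intrinsics, pixels), "R" (3x3) and "t" (3): a world point X has camera coordinates R X + t; the wrist camera has in their place "mount" (4x4, takes a point from camera to tool coordinates, whose origin is the TCP and whose axes are the flange's). Camera axes: x right, y down, z forward; pixel columns grow to the right and rows downward; lengths in mm; the calibration is good to about 2 mm. A picture is of the moment at which its call begins: read the wrist's pose just before it. There is no depth.
- env.job_done(): hands the job in; it is judged then, once.
Trained networks look in a picture, given as the dict that the camera call returned (one of the last four; its "shot" number tells which), for a name from the list of things; names that differ only in an ending like _2 or _b are one class to them, and where a whole thing is asked for, a point or a joint stands for the part that bears it (a point fixed in the world has none). Each returns a list of dicts, best first, with "score" (0 to 1); they miss things now and then, are a little off and sometimes report something else, mostly with a low value. They report only what shows in the picture. A call takes as long as a camera call. They do not tell look-alikes from the thing itself.
- spotter.trace(picture, query): "mask" (400x640 bool, what is visible of it) and "box" ([centre column, centre row, width, height] in pixels, round what is visible of it).
- spotter.landmark_of(picture, query): "position" ([column, row] in pixels: a listed point, or the origin of a listed thing).
The state is a dict: "time_s": time; "qpos": joint angles; "qvel": joint speeds; "effort": joint torques, N m; "ee_pos": TCP position; "ee_rot": TCP orientation; "force": force on the tool from outside, world axes, zero at the start; "torque": the same for the moment, N m; "gripper_width": finger opening in mm; "gripper_force": force on a finger pad.
Only numpy, scipy, OpenCV 4.12 (cv2) and the standard library are available. Lean on these libraries where they do the work, as an engineer would, in place of code of your own. Each camera call takes 0.05 s, during which the arm holds its last target. There are 200 camera calls.

### The job

Check how far the two hot casting flasks have cooled: lift the yellow hand thermometer out of its leaning cradle, aim its nose squarely at the middle of the white face of the orange-banded flask from about 6 cm away and hold it still there for two seconds, then do the same at the blue-banded flask. Then put the thermometer away: slide it nose down and edgewise into the empty slot of the wooden tool block, lowering it by hand all the way to the bottom rather than dropping it, and let go. Let nothing touch the hot flasks, and leave the jar, the steel block and the hammer where they are.

Things in the scene. Friction and masses are not known exactly. Their poses are not given: they have to be found in the camera images.
- wand: flat yellow hand thermometer, black nose, ribbed yellow handle: 165 long, 46 wide, 16 thick; handle (100 to 165 from the nose) 42 wide, 18 thick; nose end 40 x 12. 0.18 kg, balance about 90 from the nose. Origin at the lens in the nose end; +z from nose to tail, x its width, y its thickness; it looks along -z. Starts nose down in the cradle, tail leaning 30 degrees, handle clear of the cradle
- wand_spot (a point): the point 60 mm straight ahead of the thermometer's lens, where it measures (moves with the thermometer; same axes)
- cradle: fixed black cradle on a grey 150 x 90 mm foot, 120 high. Its pocket, 50 deep, leans 30 degrees from upright, mouth towards the cradle's -x side (roughly the robot); 23 clear between the cheeks (y), each 6 thick; a back rest 34 wide supports the thermometer's narrow under-edge up to 92 from its nose. Origin at the centre of the foot's underside, z up
- flask_a: hot steel casting flask with a broad orange band: cylinder 80 mm in diameter, 80 long, on a sloping rest (130 x 100 base), both fixed, leaning 32 degrees from upright towards the rest's -x side (roughly the robot). Origin at the centre of its free round white end face (dark dot), about 106 above the table; +z straight out of the face (up, towards the robot), y level
- flask_b: hot steel casting flask with a broad blue band: cylinder 80 mm in diameter, 80 long, on a sloping rest (130 x 100 base), both fixed, leaning 32 degrees from upright towards the rest's -x side (roughly the robot). Origin at the centre of its free round white end face (dark dot), about 106 above the table; +z straight out of the face (up, towards the robot), y level
- block: fixed wooden tool block 120 (x) x 100 (y) x 72 mm high. Empty slot, between brass lines: mouth 52 (x) x 22 (y), 58 deep, centred 22 to +y of the middle. A steel scraper stands in another slot 30 to -y of the middle, its top 95 above the table. Origin at the centre of the underside, z up
- block_slot (a point): centre of the empty slot's mouth, 72 mm above the table; axes as the block (x along the slot's length, z up)
- jar: white jar with an orange cap, 52 mm in diameter, 95 mm high, loose; origin under its centre. Not to be disturbed
- anvil: dark steel bench block 75 x 75 x 22 mm, loose; origin under its centre. Not to be disturbed
- mallet: hammer lying on the bench behind the flasks, loose, handle towards its own -x. Not to be disturbed
There are look-alikes about, which are no part of the job. What is shaped like the cradle but red is not meant.

How it is judged (in metres and radians):
On the way, in this order (a step that is already met when the one before it is completed fails the run):
1. the thermometer is lifted out of its cradle by the gripper (contact force between the fingers and wand above 0.5 N and z of wand in the frame of cradle above 0.1 m), for 0.1 s.
2. held thermometer reads the orange flask for 1.5 s: wand_spot within 20 mm sideways and 25 mm in/out of the face centre, axis within 12 deg of its normal, still (under 0.03 m/s, 0.2 rad/s) (distance between wand_spot and flask_a below 0.04 m and x of wand_spot in the frame of flask_a between -0.02 and 0.02 m and y of wand_spot in the frame of flask_a between -0.02 and 0.02 m and z of wand_spot in the frame of flask_a between -0.025 and 0.025 m and angle between the z axis of wand and the z axis of flask_a, either way round below 0.21 rad and linear speed of wand below 0.03 m/s and angular speed of wand below 0.2 rad/s and contact force between the fingers and wand above 0.5 N), for 1.5 s.
3. then the blue-banded flask in the same way for 1.5 s (distance between wand_spot and flask_b below 0.04 m and x of wand_spot in the frame of flask_b between -0.02 and 0.02 m and y of wand_spot in the frame of flask_b between -0.02 and 0.02 m and z of wand_spot in the frame of flask_b between -0.025 and 0.025 m and angle between the z axis of wand and the z axis of flask_b, either way round below 0.21 rad and linear speed of wand below 0.03 m/s and angular speed of wand below 0.2 rad/s and contact force between the fingers and wand above 0.5 N), for 1.5 s.
4. the thermometer, still held, is lowered nose down in the slot to within 12 mm of its bottom (x of wand in the frame of block_slot between -0.012 and 0.012 m and y of wand in the frame of block_slot between -0.008 and 0.008 m and z of wand in the frame of block_slot below -0.046 m and angle between the z axis of wand and the z axis of block, either way round below 0.14 rad and contact force between the fingers and wand above 0.5 N), for 0.05 s.
At the end, for the whole second after the job is handed in: The thermometer stands nose down in the block's empty slot, its nose within 6 mm of the slot's bottom and its axis within 8 degrees of upright, let go and at rest; jar, steel block and hammer within 30 mm of where they began (x of wand in the frame of block_slot between -0.012 and 0.012 m and y of wand in the frame of block_slot between -0.008 and 0.008 m and z of wand in the frame of block_slot below -0.052 m and angle between the z axis of wand and the z axis of block, either way round below 0.14 rad and contact force between the fingers and wand below 0.1 N and linear speed of wand below 0.01 m/s and angular speed of wand below 0.1 rad/s and distance of each of jar, anvil, mallet from where it was at the start of the episode below 0.03 m); the robot touches nothing.
It fails at once if something touches a hot flask (over 1 N) (contact force between any of flask_a, flask_b and anything else above 1 N).
It fails at once if the jar, the steel block or the hammer is pushed more than 30 mm, or the jar is tipped over (distance of any of jar, anvil, mallet from where it was at the start of the episode above 0.03 m or angle between jar's own z axis and vertical above 0.5 rad).
It also fails if it takes over 67 s, if anything falls off the work surface, if the arm or the gripper's body presses on something with over 40 N, if the wrist force passes 120 N, or if a joint passes its speed limit or range.

## Working session

There is one attempt and no reset: what is moved stays moved. The work goes in short steps, Python scripts to look and compute and a tool call to move; the robot and the scene stay as the last step left them, time stands still between calls to the robot, and variables do not carry over. Pictures are saved under pics/ and viewed, at most 10 in all, crops included, and the job is handed in when it is done.

Besides the shell and the picture viewer there is one more tool, called by a JSON object that holds its "op" and its "data", one argument or row to a line. apply_moves: Moves the arm, as the interface text tells. Its arguments: {"type":"object","properties":{"delta_pos":{"type":"array"},"rot":{"type":"array"},"hand":{"type":"array"},"newtons":{"type":"number"}},"required":["delta_pos","rot","hand"]}

```bash
mkdir -p pics; ls; cat > h.py <<'E'
import numpy as np, cv2
from workcell import env, viewer, spotter
from scipy.spatial.transform import Rotation as Ro
def save(f,n): cv2.imwrite('pics/'+n,cv2.cvtColor(f['pixels'],cv2.COLOR_RGB2BGR))
def ray(f,p):
    K=np.array(f['camera_matrix']);R=np.array(f['R']);t=np.array(f['t']).ravel()
    d=R.T@np.linalg.inv(K)@np.array([p[0],p[1],1.]); return -R.T@t,d/np.linalg.norm(d)
def atz(f,p,z):
    o,d=ray(f,p); return o+d*(z-o[2])/d[2]
def proj(f,X):
    x=np.array(f['R'])@np.array(X,float)+np.array(f['t']).ravel(); x=np.array(f['camera_matrix'])@x; return x[:2]/x[2]
def tri(a,pa,b,pb):
    o1,d1=ray(a,pa);o2,d2=ray(b,pb)
    s=np.linalg.lstsq(np.c_[d1,-d2],o2-o1,rcond=None)[0]
    P,Q=o1+s[0]*d1,o2+s[1]*d2; return (P+Q)/2,np.linalg.norm(P-Q)
E
python3 - <<'E'
from h import *
print(env.state(),env.hold_point_z)
fs={n:viewer.grab_frame(n) for n in('side','top')}
for n,f in fs.items():
    save(f,n+'0.png')
    print(n,f['camera_matrix'],f['R'],f['t'])
    for q in['wand','cradle','flask_a','block','block_slot','jar','anvil','mallet']:
        try:l=spotter.landmark_of(f,q)
        except Exception as e:l=[];print(e)
        print(n,q,[(np.round(d['position'],1).tolist(),round(d['score'],2)) for d in l[:5]])
E
```

```text
pics
{'time_s': 0.0, 'qpos': array([ 6.38273185e+01,  1.83524832e+01,  8.97066575e+01,  8.57066039e-04,
        7.20432676e+01, -1.14481805e+00]), 'qvel': array([-0.04804275,  0.02164662,  0.00562384, -0.03037013,  0.04666015,
       -0.00281042]), 'effort': array([ 1.85939452e-04, -4.12459946e+01, -2.31971776e+01,  7.27123604e-02,
        4.57682158e-02, -1.52357202e-04]), 'ee_pos': array([243.02153759, 520.56330887, 213.1101331 ]), 'ee_rot': array([-1.79897628e+02, -2.86074966e-03,  1.54971869e+02]), 'force': array([0.15273142, 0.95118133, 0.33984459]), 'torque': array([0.05651066, 0.00677171, 0.01958901]), 'gripper_force': 0.0, 'gripper_width': 91.02216492729728} 18.8
side [[372.9186419    0.         317.91500971]
 [  0.         372.9186419  201.93215894]
 [  0.           0.           1.        ]] [[ 0.82516072 -0.56477303  0.01188333]
 [-0.35098264 -0.52905878 -0.77259821]
 [ 0.44262961  0.63334685 -0.63478406]] [-440.86026952  292.48880431  849.51858264]
side wand [([255.5, 173.7], 0.71)]
side cradle [([217.9, 235.4], 0.78), ([244.4, 179.5], 0.74), ([182.4, 191.0], 0.71), ([304.
[... 307 characters left out ...]
)]
top [[366.05161299   0.         311.76091995]
 [  0.         366.05161299 193.39324291]
 [  0.           0.           1.        ]] [[-0.01682398 -0.99982016 -0.008752  ]
 [-0.99458831  0.0176322  -0.1023875 ]
 [ 0.10252341  0.00698207 -0.99470609]] [  59.34125788  559.39663674 1267.44356932]
top wand [([221.7, 206.8], 0.5)]
top cradle [([280.1, 268.6], 0.85), ([225.5, 215.0], 0.83), ([201.4, 271.0], 0.79)]
top flask_a [([277.8, 171.8], 0.87), ([343.4, 218.3], 0.22)]
top block [([416.2, 197.0], 0.84)]
top block_slot [([411.9, 197.8], 0.63), ([278.4, 170.7], 0.29), ([341.5, 221.1], 0.17)]
top jar [([342.3, 219.4], 0.54)]
top anvil [([224.0, 216.5], 0.56)]
top mallet [([326.2, 126.1], 0.64)]
```

```bash
python3 -c "
import cv2,numpy as np
cv2.imwrite('pics/both.png',np.vstack([cv2.imread('pics/side0.png'),cv2.imread('pics/top0.png')])[:, :] if 0 else cv2.resize(np.vstack([cv2.imread('pics/side0.png'),cv2.imread('pics/top0.png')]),(480,600)))"
```

```text
(no output)
```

View pics/side0.png

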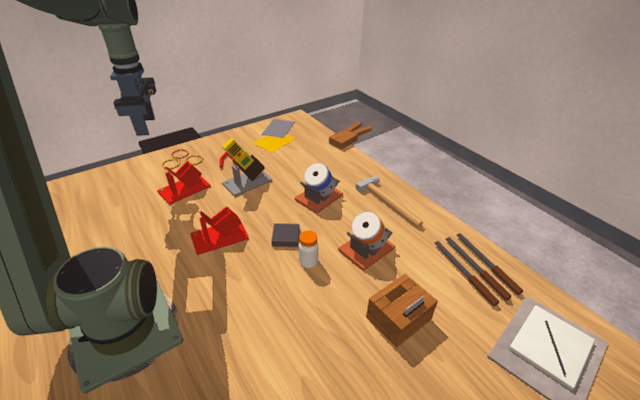

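View pics/top0.png

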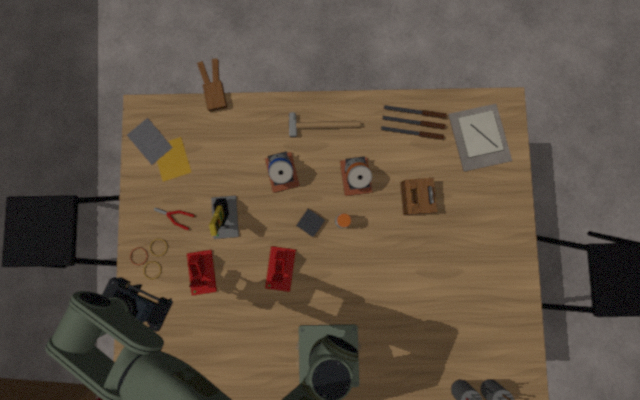

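Side view: the yellow wand is in the grey-footed cradle at (242,160). Things it could be taken for: the red cradles (183,183) and (219,230), which are empty, and the yellow card (275,143), which is flat. Orange flask (367,228), blue flask (318,177), block (402,308). In the top view the wand is at (219,217). I choose the wand at (242,160).

```bash
python3 - <<'E'
from h import *
f={n:viewer.grab_frame(n) for n in('side','top')}
s,t=f['side'],f['top']
for n,a,b in[('blue',(317,174),(281,173)),('orange',(366,225),(360,177)),('cradle',(244.4,179.5),(225.5,215)),('block',(396.3,316.9),(418,197)),('slot',(395.3,292.7),(411.9,197.8)),('jarcap',(309,237),(344.5,221))]:
    X,e=tri(s,a,t,b);print(n,X.round(),e.round(1))
print('tops z0',[atz(t,p,0).round() for p in[(225.5,215),(418,197),(312,222),(311,125)]])
w=viewer.grab_frame('wrist');print(w['camera_matrix'],w['mount'])
def c(im,x,y,r=30): return cv2.resize(cv2.cvtColor(im[y-r:y+r,x-r:x+r],cv2.COLOR_RGB2BGR),(266,266),interpolation=cv2.INTER_CUBIC)
S,T=s['pixels'],t['pixels']
cv2.imwrite('pics/mos.png',np.vstack([np.hstack([c(S,242,168),c(S,340,200,50),c(S,402,308,40)]),np.hstack([c(T,224,216),c(T,320,178,55),c(T,418,196)])]))
E
```

```text
blue [627. 149. 103.] 7.9
orange [ 606. -114.  103.] 2.7
cradle [484. 362.  11.] 14.0
block [ 539. -327.   10.] 9.6
slot [ 539. -297.   66.] 10.5
jarcap [461. -60.  93.] 5.0
tops z0 [array([491., 362.,   0.]), array([ 543., -333.,    0.]), array([460.,  51.,   0.]), array([817.,  48.,   0.])]
[[299.38047358   0.         328.54276752]
 [  0.         299.38047358 203.09901459]
 [  0.           0.           1.        ]] [[ 2.52136092e-04 -9.64112920e-01 -2.65492399e-01  7.50542818e+01]
 [ 9.99999968e-01  2.39514191e-04  7.99170047e-05 -2.12764728e-02]
 [-1.34598196e-05 -2.65492410e-01  9.64112950e-01 -1.70559576e+02]
 [ 0.00000000e+00  0.00000000e+00  0.00000000e+00  1.00000000e+00]]
```

View pics/mos.png

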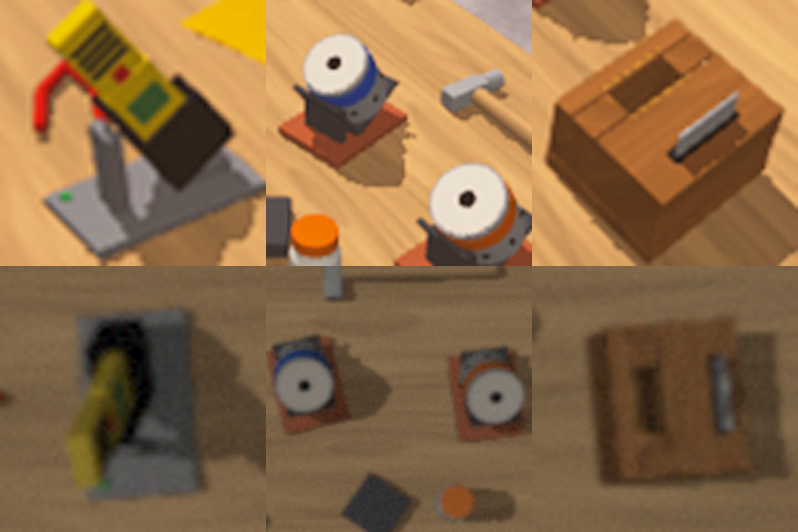

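```bash
python3 - <<'E'
from h import *
from scipy.optimize import least_squares
C=Ro.from_euler('z',90,degrees=True)
def tgt(yaw,tilt,sgn): # tool z dir leaning, tool y = sgn*y rotated by yaw
    z=np.array([np.sin(tilt),0,-np.cos(tilt)]);y=np.array([0,sgn,0.]);x=np.cross(y,z)
    return Ro.from_euler('z',yaw,degrees=True)*Ro.from_matrix(np.c_[x,y,z])
for name,j1,tilt in[('cradle',38,30),('blue',15,32),('orange',-11,32),('block',-29,0)]:
  for sgn in(1,-1):
    for a in(95,115):
      T=Ro.from_euler('y',-a,degrees=True)*Ro.from_euler('z',-j1,degrees=True)*tgt(0,np.radians(tilt),sgn)*C.inv()
      e=T.as_euler('ZYZ',degrees=True); print(name,sgn,a,e.round())
s,t=viewer.grab_frame('side'),viewer.grab_frame('top')
print(tri(s,(228,143.6),t,(213.9,227.5)))
E
```

```text
cradle 1 95 [-20.  62. -46.]
cradle 1 115 [-26.  44. -36.]
cradle -1 95 [-20.  62. 134.]
cradle -1 115 [-26.  44. 144.]
blue 1 95 [-10.  54. -71.]
blue 1 115 [-14.  35. -66.]
blue -1 95 [-10.  54. 109.]
blue -1 115 [-14.  35. 114.]
orange 1 95 [   7.   54. -104.]
orange 1 115 [  10.   34. -108.]
orange -1 95 [ 7. 54. 76.]
orange -1 115 [10. 34. 72.]
block 1 95 [   0.   85. -119.]
block 1 115 [   0.   65. -119.]
block -1 95 [-0. 85. 61.]
block -1 115 [ 0. 65. 61.]
(array([440.93677037, 358.59594088, 168.60293049]), np.float64(6.432291733803774))
```

{"op": "apply_moves", "data": {
  "delta_pos": [
    [0.3, -0.2, 0.6],
    [0.6, -0.4, 0.97],
    [0.82, -0.67, 0.97],
    [0.82, -0.67, 0.97]
  ],
  "rot": [
    [0, 0, 0.08],
    [0, 0, 0.16],
    [0, 0, 0.24],
    [0, 0, 0.291]
  ],
  "hand": [1, 1, 1, 1]
}}

```text
time_s: 1.48
ee_pos: [336.1, 446.0, 327.0]
ee_rot: [179.9, 0.1, -179.6]
force: [1.4, 1.1, -0.6]
gripper_width: 91.0
gripper_force: 0.0
```

{"op": "apply_moves", "data": {
  "delta_pos": [
    [0.3, -0.25, 0],
    [0.6, -0.5, 0],
    [0.82, -0.67, 0],
    [0.82, -0.67, 0],
    [0.82, -0.67, 0],
    [0.82, -0.67, 0]
  ],
  "rot": [
    [0, 0, 0],
    [0, 0, 0],
    [0, 0, 0],
    [0, 0, 0],
    [0, 0, 0],
    [0, 0, 0]
  ],
  "hand": [1, 1, 1, 1, 1, 1]
}}

```text
time_s: 1.98
ee_pos: [433.5, 366.1, 325.1]
ee_rot: [180.0, -0.1, 179.9]
force: [0.9, 0.4, -0.5]
gripper_width: 91.3
gripper_force: 0.0
```

```bash
cat >> h.py <<'E'
import pickle
def wrist():
    s=env.state(); f=dict(viewer.grab_frame('wrist'))
    T=np.eye(4);T[:3,:3]=Ro.from_euler('xyz',s['ee_rot'],degrees=True).as_matrix();T[:3,3]=s['ee_pos']
    M=np.linalg.inv(T@np.array(f['mount'])); f['R']=M[:3,:3];f['t']=M[:3,3]
    return f
E
python3 - <<'E'
from h import *
s=env.state();print(s['ee_pos'],s['ee_rot'],s['time_s'],s['qpos'])
f=wrist();save(f,'w1.png');pickle.dump(f,open('w1.pkl','wb'))
E
```

```text
[433.53693793 366.08472792 325.10812626] [ 1.79973091e+02 -5.09831654e-02  1.79939582e+02] 1.9833 [ 3.89855624e+01  1.49661359e+01  7.86230097e+01  5.31179039e-02
  8.64335004e+01 -5.09573225e+01]
```

View pics/w1.png

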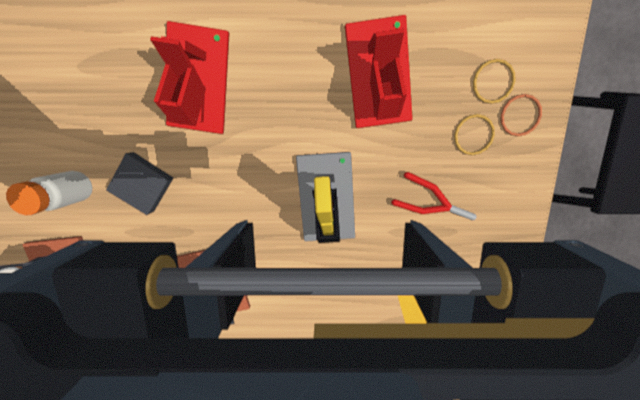

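Wrist view: the grey cradle foot has corners at about (296,153), (350,152), (356,239), (302,242), with the yellow wand at (323,205). The red cradles (190,75) and (380,75) are the look-alikes. Here is one close crop.

```bash
python3 - <<'E'
from h import *
f=pickle.load(open('w1.pkl','rb'))
c=cv2.cvtColor(f['pixels'][145:250,280:370],cv2.COLOR_RGB2BGR)
cv2.imwrite('pics/w1c.png',cv2.resize(c,None,fx=5.6,fy=5.6,interpolation=cv2.INTER_CUBIC))
for p in[(296,153),(350,152),(356,239),(302,242)]: print(atz(f,p,6).round(1))
E
```

```text
[408.7 313.5   6. ]
[407.2 401.    6. ]
[558.4 414.3   6. ]
[563.9 319.5   6. ]
```

View pics/w1c.png

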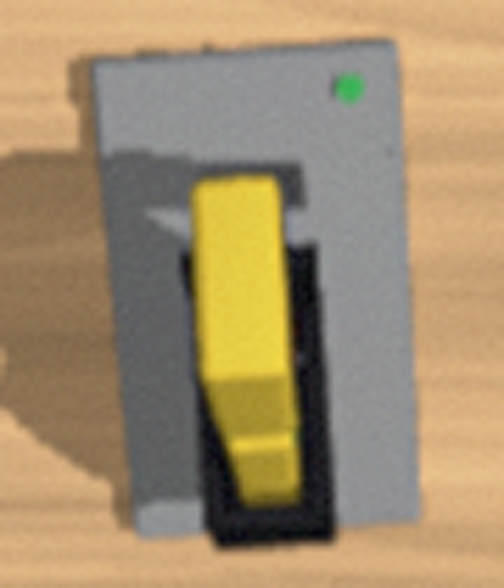

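```bash
python3 - <<'E'
from h import *
from scipy.optimize import least_squares
f=pickle.load(open('w1.pkl','rb'))
u=lambda p:(280+p[0]/5.6-.4,145+p[1]/5.6-.4)
F=[u(p) for p in[(95,60),(395,42),(420,520),(135,535)]]
def foot(q):
    R=Ro.from_euler('z',q[2]).as_matrix()
    P=[np.array([q[0],q[1],0])+R@[a,b,q[3]] for a,b in[(-75,-45),(-75,45),(75,45),(75,-45)]]
    return np.r_[np.ravel([proj(f,p) for p in P])-np.ravel(F),(q[3]-7)/5]
r=least_squares(foot,[484,360,0,7]);print('foot',r.x,np.degrees(r.x[2]),r.fun.round(1))
s=viewer.grab_frame('side');h=cv2.cvtColor(s['pixels'],cv2.COLOR_RGB2HSV)
m=cv2.inRange(h,(20,120,60),(34,255,255));m[:, :215]=0;m[:,262:]=0;m[:130]=0;m[190:]=0
n,l,st,c=cv2.connectedComponentsWithStats(m);i=1+np.argmax(st[1:,4]);print(st[i]);x0,y0=st[i,:2]
T=[u(p) for p in[(192,183),(278,177),(295,375),(205,375)]]
def R_(yaw,tilt): return Ro.from_euler('z',yaw)*Ro.from_euler('y',-tilt)
def w(q,full=True):
    R=R_(q[3],q[4]).as_matrix();o=np.array(q[:3])
    e=np.ravel([proj(f,o+R@[a,b,165]) for a,b in[(-21,-9),(-21,9),(21,9),(21,-9)]])-np.ravel(T)
    P=np.array([proj(s,o+R@[a,b,165]) for a in(-21,21) for b in(-9,9)])
    return np.r_[e,P[:,0].min()-x0,P[:,1].min()-y0,(q[4]-np.radians(30))*50]
r=least_squares(w,[520,360,40,0,.52]);print('wand',r.x.round(3),np.degrees(r.x[3:]),r.fun.round(1))
print('tail',r.x[:3]+R_(*r.x[3:]).apply([0,0,165]))
E
```

```text
foot [4.84761154e+02 3.62435339e+02 6.17831846e-02 3.00891499e+00] 3.539915720877961 [-0.7 -0.1  0.8 -0.3 -0.1  0.1 -0.1  0.4 -0.8]
[222 138  32  32 354]
wand [5.20827e+02 3.66447e+02 2.39940e+01 8.00000e-02 5.27000e-01] [ 4.57304798 30.18271127] [ 0.  -0.3  0.3 -0.4 -0.1 -0.3 -0.1  1.   0.   0.3  0.2]
tail [438.1360581  359.83249187 166.62472229]
```

{"op": "apply_moves", "data": {
  "delta_pos": [
    [-0.1, 0, -0.1],
    [-0.2, -0.01, -0.3],
    [-0.329, -0.021, -0.5],
    [-0.329, -0.021, -0.7],
    [-0.329, -0.021, -0.81],
    [-0.329, -0.021, -0.81],
    [-0.329, -0.021, -0.81],
    [-0.329, -0.021, -0.81],
    [-0.329, -0.021, -0.81]
  ],
  "rot": [
    [0.002, -0.07, 0.01],
    [0.005, -0.14, 0.02],
    [0.007, -0.21, 0.03],
    [0.01, -0.28, 0.037],
    [0.0122, -0.3489, 0.0455],
    [0.0122, -0.3489, 0.0455],
    [0.0122, -0.3489, 0.0455],
    [0.0122, -0.3489, 0.0455],
    [0.0122, -0.3489, 0.0455]
  ],
  "hand": [1, 1, 1, 1, 1, 1, 1, 1, 1]
}}

```text
time_s: 2.83
ee_pos: [396.1, 365.8, 230.9]
ee_rot: [179.7, 30.1, -176.2]
force: [-0.2, 0.1, -0.1]
gripper_width: 91.1
gripper_force: 0.0
```

```bash
python3 - <<'E'
from h import *
s=env.state();print(s['ee_pos'],s['ee_rot'],s['qpos'])
f=wrist();pickle.dump(f,open('w2.pkl','wb'))
R=(Ro.from_euler('z',4.2,degrees=True)*Ro.from_euler('y',-30.1,degrees=True))
o=np.array([520.8,366.4,24.])
im=f['pixels'].copy()
for k,z in((21,165),(21,100),(23,95),(23,50)):
    P=np.array([proj(f,o+R.apply([a,b,z])) for a,b in[(-k,-9),(-k,9),(k,9),(k,-9)]])
    cv2.polylines(im,[np.int32(P.round())],True,(255,0,255),1)
f['pixels']=im;cv2.imwrite('pics/w2.png',cv2.resize(cv2.cvtColor(im[60:360,170:470],cv2.COLOR_RGB2BGR),(600,600)))
E
```

```text
[396.09218583 365.75986857 230.93101639] [ 179.68038748   30.13957753 -176.1974866 ] [ 55.54594701   5.58628441 110.82889369 -31.64112455  48.15803738
 -20.11394373]
```

View pics/w2.png

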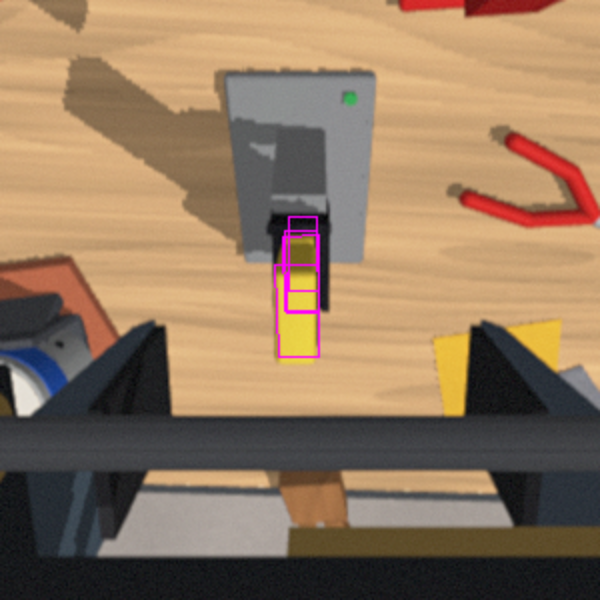

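{"op": "apply_moves", "data": {
  "delta_pos": [
    [0, 0, 0],
    [0, 0, 0],
    [0, 0, 0]
  ],
  "rot": [
    [0, 0, 0],
    [0, 0, 0],
    [0, 0, 0]
  ],
  "hand": [1, 1, 1]
}}

```text
time_s: 3.13
ee_pos: [395.1, 363.6, 228.5]
ee_rot: [179.9, 30.0, -176.1]
force: [0.2, 0.0, -0.2]
gripper_width: 91.0
gripper_force: 0.0
```

{"op": "apply_moves", "data": {
  "delta_pos": [
    [0.064, -0.05, 0],
    [0.15, -0.045, -0.14],
    [0.23, -0.04, -0.28],
    [0.31, -0.03, -0.42],
    [0.39, -0.025, -0.56],
    [0.47, -0.02, -0.7],
    [0.55, -0.017, -0.833],
    [0.55, -0.017, -0.833],
    [0.55, -0.017, -0.833]
  ],
  "rot": [
    [0, 0, 0],
    [0, 0, 0],
    [0, 0, 0],
    [0, 0, 0],
    [0, 0, 0],
    [0, 0, 0],
    [0, 0, 0],
    [0, 0, 0],
    [0, 0, 0]
  ],
  "hand": [1, 1, 1, 1, 1, 1, 1, 1, 1]
}}

```text
time_s: 3.88
ee_pos: [460.7, 360.5, 127.4]
ee_rot: [-179.9, 29.9, -176.0]
force: [0.7, -0.7, 0.9]
gripper_width: 91.2
gripper_force: 0.0
```

```bash
python3 - <<'E'
from h import *
s=env.state();print(s['ee_pos'],s['ee_rot'],s['force'])
f=wrist();s=viewer.grab_frame('side')
c=lambda a:cv2.resize(cv2.cvtColor(a,cv2.COLOR_RGB2BGR),(390,500),interpolation=cv2.INTER_CUBIC)
cv2.imwrite('pics/w3.png',np.hstack([c(f['pixels'][200:400,250:406]),c(s['pixels'][105:205,200:278])]))
E
```

```text
[460.70442818 360.48426435 127.4276207 ] [-179.91097928   29.92455883 -176.03495416] [ 0.7027067  -0.74328168  0.87848404]
```

View pics/w3.png

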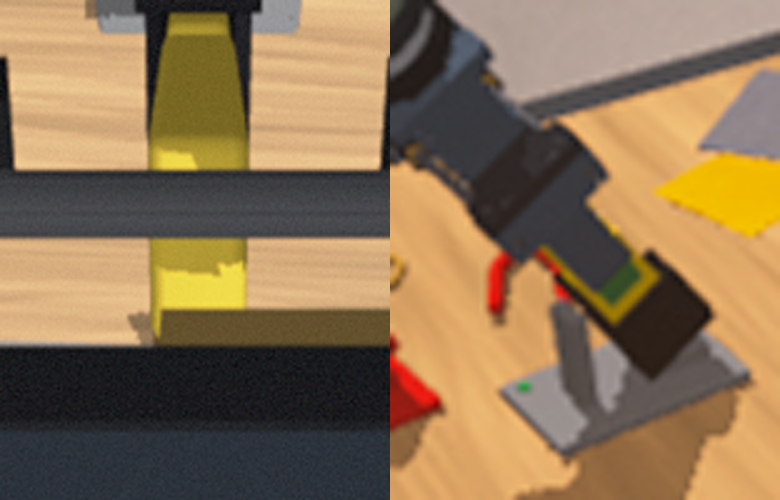

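The fingers straddle the handle: the wand is centred at wrist column ~329, and the side crop shows the finger lying along the handle above the pocket. Closing.

{"op": "apply_moves", "data": {
  "delta_pos": [
    [0, 0, 0],
    [0, 0, 0],
    [0, 0, 0],
    [0, 0, 0],
    [0, 0, 0],
    [0, 0, 0],
    [0, 0, 0],
    [0, 0, 0]
  ],
  "rot": [
    [0, 0, 0],
    [0, 0, 0],
    [0, 0, 0],
    [0, 0, 0],
    [0, 0, 0],
    [0, 0, 0],
    [0, 0, 0],
    [0, 0, 0]
  ],
  "hand": [0, 0, 0, 0, 0, 0, 0, 0],
  "newtons": 25
}}

```text
time_s: 4.65
ee_pos: [460.3, 361.4, 128.1]
ee_rot: [180.0, 30.0, -176.0]
force: [0.0, 0.5, 1.2]
gripper_width: 41.1
gripper_force: 0.0
```

{"op": "apply_moves", "data": {
  "delta_pos": [
    [0, 0, 0],
    [0, 0, 0],
    [0, 0, 0],
    [0, 0, 0],
    [0, 0, 0],
    [0, 0, 0],
    [0, 0, 0]
  ],
  "rot": [
    [0, 0, 0],
    [0, 0, 0],
    [0, 0, 0],
    [0, 0, 0],
    [0, 0, 0],
    [0, 0, 0],
    [0, 0, 0]
  ],
  "hand": [0, 0, 0, 0, 0, 0, 0],
  "newtons": 25
}}

```text
time_s: 5.23
ee_pos: [460.3, 361.3, 128.1]
ee_rot: [180.0, 30.0, -176.0]
force: [0.6, -1.1, -1.3]
gripper_width: 17.9
gripper_force: 25.0
```

{"op": "apply_moves", "data": {
  "delta_pos": [
    [-0.05, -0.0035, 0.087],
    [-0.1, -0.007, 0.173],
    [-0.166, -0.0115, 0.289],
    [-0.25, -0.017, 0.433],
    [-0.333, -0.023, 0.577],
    [-0.416, -0.029, 0.722],
    [-0.5, -0.035, 0.866],
    [-0.5, -0.035, 0.866],
    [-0.5, -0.035, 0.866]
  ],
  "rot": [
    [0, 0, 0],
    [0, 0, 0],
    [0, 0, 0],
    [0, 0, 0],
    [0, 0, 0],
    [0, 0, 0],
    [0, 0, 0],
    [0, 0, 0],
    [0, 0, 0]
  ],
  "hand": [0, 0, 0, 0, 0, 0, 0, 0, 0]
}}

```text
time_s: 5.98
ee_pos: [399.7, 357.5, 232.9]
ee_rot: [179.9, 30.0, -176.0]
force: [0.5, -0.2, -2.0]
gripper_width: 18.2
gripper_force: 25.0
```

{"op": "apply_moves", "data": {
  "delta_pos": [
    [0, -0.2, 0.2],
    [0.1, -0.45, 0.4],
    [0.2, -0.7, 0.48],
    [0.25, -1, 0.48]
  ],
  "rot": [
    [0, 0, -0.0465],
    [0, 0, -0.0465],
    [0, 0, -0.0465],
    [0, 0, -0.0465]
  ],
  "hand": [0, 0, 0, 0]
}}

```text
time_s: 6.32
ee_pos: [432.2, 237.8, 291.4]
ee_rot: [179.8, 30.2, -180.0]
force: [0.8, 0.4, -1.5]
gripper_width: 18.1
gripper_force: 25.0
```

{"op": "apply_moves", "data": {
  "delta_pos": [
    [0, -0.3, 0],
    [0, -0.6, 0],
    [0, -0.9, 0],
    [0, -1, 0],
    [0, -1, 0]
  ],
  "rot": [
    [0, 0, 0],
    [0, 0, 0],
    [0, 0, 0],
    [0, 0, 0],
    [0, 0, 0]
  ],
  "hand": [0, 0, 0, 0, 0]
}}

```text
time_s: 6.73
ee_pos: [429.1, 113.7, 287.8]
ee_rot: [-179.9, 29.8, 179.7]
force: [0.3, 0.9, -1.3]
gripper_width: 18.0
gripper_force: 25.0
```

{"op": "apply_moves", "data": {
  "delta_pos": [
    [0, -0.25, 0],
    [0, -0.45, 0],
    [0, -0.45, 0],
    [0, -0.45, 0],
    [0, -0.45, 0],
    [0, -0.45, 0]
  ],
  "rot": [
    [0, 0, 0],
    [0, 0, 0],
    [0, 0, 0],
    [0, 0, 0],
    [0, 0, 0],
    [0, 0, 0]
  ],
  "hand": [0, 0, 0, 0, 0, 0]
}}

```text
time_s: 7.23
ee_pos: [430.4, 64.3, 289.1]
ee_rot: [180.0, 29.9, -179.9]
force: [-0.3, 0.5, -1.8]
gripper_width: 17.8
gripper_force: 25.0
```

```bash
python3 - <<'E'
from h import *
f=wrist();pickle.dump(f,open('v1.pkl','wb'));save(f,'v1.png')
s=env.state();print(s['ee_pos'],s['ee_rot'],s['qpos'])
E
```

```text
[430.39480811  64.37024172 289.19127889] [ 179.97755309   29.94750795 -179.90814187] [ 11.24262521 -12.0653925  118.04003506  -7.84149835  44.81324519
 -74.72796944]
```

View pics/v1.png

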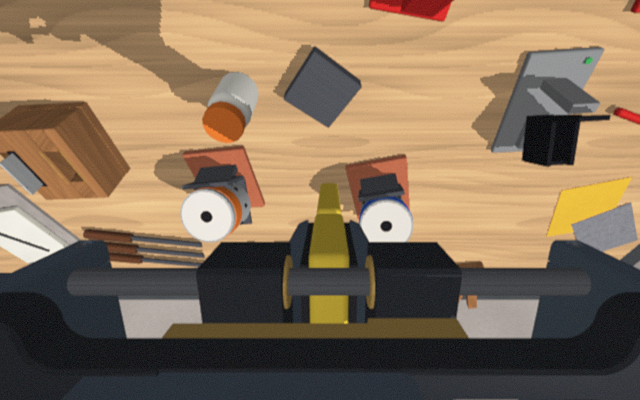

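Wrist view: dot of the orange flask at (207,216), blue at (386,227), block at lower left (65,150), wand centred at column 328. Next, a second view from 120 mm to the right.

{"op": "apply_moves", "data": {
  "delta_pos": [
    [0, -0.25, 0],
    [0, -0.5, 0],
    [0, -0.75, 0],
    [0, -1, 0],
    [0, -1, 0],
    [0, -1, 0],
    [0, -1, 0]
  ],
  "rot": [
    [0, 0, 0],
    [0, 0, 0],
    [0, 0, 0],
    [0, 0, 0],
    [0, 0, 0],
    [0, 0, 0],
    [0, 0, 0]
  ],
  "hand": [0, 0, 0, 0, 0, 0, 0]
}}

```text
time_s: 7.87
ee_pos: [430.3, -56.1, 289.2]
ee_rot: [180.0, 29.9, -180.0]
force: [-0.5, -0.2, -1.7]
gripper_width: 17.7
gripper_force: 25.0
```

```bash
cat > fl.py <<'E'
from h import *
from scipy.optimize import least_squares
f2=wrist();pickle.dump(f2,open('v2.pkl','wb'));save(f2,'v2.png')
print(env.state()['ee_pos'])
f1=pickle.load(open('v1.pkl','rb'));sd=viewer.grab_frame('side')
def blob(f,p):
    h=cv2.cvtColor(f['pixels'],cv2.COLOR_RGB2HSV)
    m=cv2.inRange(h,(0,0,130),(179,60,255));m|=0
    x,y=np.int32(np.round(p));r=45
    k=np.zeros_like(m);k[max(0,y-r):y+r,max(0,x-r):x+r]=1;m=m*k
    n,l,st,c=cv2.connectedComponentsWithStats(m)
    i=min(range(1,n),key=lambda i:np.hypot(*(c[i]-p))-0.02*st[i,4])
    cs=cv2.findContours((l==i).astype(np.uint8),cv2.RETR_EXTERNAL,cv2.CHAIN_APPROX_NONE)[0]
    return cv2.convexHull(max(cs,key=len))[:,0].astype(float),st[i,4]
th=np.linspace(0,2*np.pi,180)
def circ(f,q):
    R=Ro.from_euler('z',q[3])*Ro.from_euler('y',-np.radians(32))
    return np.array([proj(f,np.array(q[:3])+R.apply([40*np.cos(t),40*np.sin(t),0])) for t in th])
for name,X0 in(('orange',[606,-114,103]),('blue',[627,149,103])):
    obs=[]
    for nm,f in(('v1',f1),('v2',f2),('side',sd)):
        p=proj(f,X0)
        try:c,a=blob(f,p)
        except Exception as e: print(nm,e);continue
        print(name,nm,p.round(),c.mean(0).round(1),a,c.min(0),c.max(0)); obs.append((f,c,nm))
    def res(q):
        o=[]
        for f,c,nm in obs:
            P=circ(f,q).astype(np.float32)
            o.append([cv2.pointPolygonTest(P,tuple(map(float,x)),True) for x in c])
        return np.r_[np.concatenate(o)-.3,(q[2]-106)/2]
    r=least_squares(res,X0+[0],loss='soft_l1',diff_step=1e-4,x_scale=[10,10,10,.1])
    print(name,r.x.round(2),np.degrees(r.x[3]).round(1),np.abs(r.fun).mean().round(2))
E
python3 fl.py
```

```text
[430.34914765 -55.47113852 289.31744174]
orange v1 [207. 215.] [210.1 215.3] 2175 [180. 189.] [235. 241.]
orange v2 [289. 215.] [285.7 211. ] 1866 [262. 189.] [316. 241.]
orange side [365. 225.] [365.  223.9] 615 [351. 211.] [380. 239.]
orange [ 605.43 -113.47  104.2     0.  ] 0.1 0.43
blue v1 [384. 225.] [386.9 216.5] 1768 [359. 200.] [412. 241.]
blue v2 [463. 225.] [465.7 224.8] 2134 [437. 200.] [493. 249.]
blue side [316. 174.] [318.7 172.5] 338 [304. 163.] [329. 184.]
blue [6.2589e+02 1.5161e+02 1.0435e+02 3.0000e-01] 17.3 0.61
```

```bash
python3 - <<'E'
from h import *
f=pickle.load(open('v1.pkl','rb'))
print('rest edges z8',[atz(f,p,8).round() for p in[(183,155),(244,147),(264,206),(348,167),(406,156),(410,205)]])
print('block top z72',[atz(f,p,72).round() for p in[(0,100+10),(78,102),(129,168),(103,197)]])
E
```

```text
rest edges z8 [array([ 567., -168.,    8.]), array([552., -68.,   8.]), array([684., -56.,   8.]), array([591.,  97.,   8.]), array([569., 189.,   8.]), array([681., 217.,   8.])]
block top z72 [array([ 455., -324.,   72.]), array([ 445., -226.,   72.]), array([ 542., -213.,   72.]), array([ 599., -279.,   72.])]
```

View pics/v2.png

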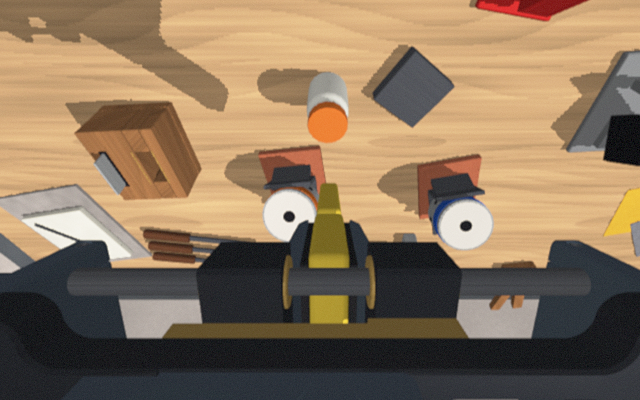

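v2: orange dot (289,216), blue dot (466,225), block at (140,150). The rest edges give yaws of about 6° (orange) and 14° (blue). Aiming at orange.

{"op": "apply_moves", "data": {
  "delta_pos": [
    [0, -0.28, 0],
    [0.1, -0.564, 0],
    [0.25, -0.564, -0.05],
    [0.4, -0.564, -0.12],
    [0.52, -0.564, -0.2],
    [0.62, -0.564, -0.25],
    [0.667, -0.564, -0.26],
    [0.667, -0.564, -0.26],
    [0.667, -0.564, -0.26],
    [0.667, -0.564, -0.26]
  ],
  "rot": [
    [0, 0, 0.02],
    [0, -0.01, 0.05],
    [0.0012, -0.0233, 0.0698],
    [0.0012, -0.0233, 0.0698],
    [0.0012, -0.0233, 0.0698],
    [0.0012, -0.0233, 0.0698],
    [0.0012, -0.0233, 0.0698],
    [0.0012, -0.0233, 0.0698],
    [0.0012, -0.0233, 0.0698],
    [0.0012, -0.0233, 0.0698]
  ],
  "hand": [0, 0, 0, 0, 0, 0, 0, 0, 0, 0]
}}

```text
time_s: 8.8
ee_pos: [510.2, -123.8, 259.0]
ee_rot: [-180.0, 32.0, -173.9]
force: [-0.5, -0.0, -1.3]
gripper_width: 18.2
gripper_force: 25.0
```

```bash
python3 - <<'E'
from h import *
a=pickle.load(open('v1.pkl','rb'));b=pickle.load(open('v2.pkl','rb'))
O,e=tri(a,(207,216),b,(289,216));B,e2=tri(a,(386,227),b,(466,225));print(O,e,B,e2)
s=env.state();R=Ro.from_euler('xyz',s['ee_rot'],degrees=True).as_matrix()
spot=s['ee_pos']+R[:,2]*180.5
Rf=(Ro.from_euler('z',6,degrees=True)*Ro.from_euler('y',-32,degrees=True)).as_matrix()
print(s['ee_pos'],s['ee_rot'],'spot in flask',Rf.T@(spot-O))
f=viewer.grab_frame('side');im=f['pixels'].copy()
L=s['ee_pos']+R[:,2]*120.5
g=viewer.grab_frame('top')
for q in(f,g):
  im=q['pixels']
  print('proj lens',proj(q,L),'spot',proj(q,spot))
c=lambda q,x,y,r:cv2.resize(cv2.cvtColor(q['pixels'][y-r:y+r,x-r:x+r],cv2.COLOR_RGB2BGR),(400,400),interpolation=cv2.INTER_CUBIC)
cv2.imwrite('pics/r1.png',np.hstack([c(f,365,205,50),c(g,355,185,40)]))
E
```

```text
[ 606.65365543 -113.89459196  103.66557871] 0.11443850778061228 [624.19618694 151.07663003 107.80227259] 2.8626343657030473
[ 510.16061485 -123.84179283  258.98816682] [-179.97712448   32.03739509 -173.92393826] spot in flask [0.16201438 0.24860621 2.6254701 ]
proj lens [358.25414147 214.73179256] spot [365.26430284 224.16971222]
proj lens [363.53951704 184.20602644] spot [360.2327777  176.76638054]
```

View pics/r1.png

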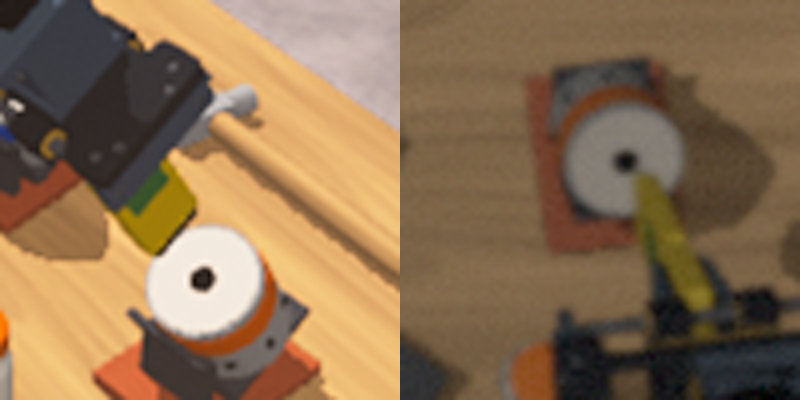

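The nose appears at side crop (175,235), and I predicted (173,239), so the aim is good. Holding for two seconds. This was picture 10, so from here I work from numbers only.

{"op": "apply_moves", "data": {
  "delta_pos": [
    [0, 0, 0],
    [0, 0, 0],
    [0, 0, 0],
    [0, 0, 0],
    [0, 0, 0],
    [0, 0, 0],
    [0, 0, 0],
    [0, 0, 0],
    [0, 0, 0],
    [0, 0, 0]
  ],
  "rot": [
    [0, 0, 0],
    [0, 0, 0],
    [0, 0, 0],
    [0, 0, 0],
    [0, 0, 0],
    [0, 0, 0],
    [0, 0, 0],
    [0, 0, 0],
    [0, 0, 0],
    [0, 0, 0]
  ],
  "hand": [0, 0, 0, 0, 0, 0, 0, 0, 0, 0]
}}

```text
time_s: 9.73
ee_pos: [510.4, -124.5, 258.4]
ee_rot: [180.0, 32.0, -174.0]
force: [0.5, 0.3, -1.9]
gripper_width: 17.8
gripper_force: 25.0
```

{"op": "apply_moves", "data": {
  "delta_pos": [
    [0, 0, 0],
    [0, 0, 0],
    [0, 0, 0],
    [0, 0, 0],
    [0, 0, 0],
    [0, 0, 0],
    [0, 0, 0],
    [0, 0, 0],
    [0, 0, 0],
    [0, 0, 0]
  ],
  "rot": [
    [0, 0, 0],
    [0, 0, 0],
    [0, 0, 0],
    [0, 0, 0],
    [0, 0, 0],
    [0, 0, 0],
    [0, 0, 0],
    [0, 0, 0],
    [0, 0, 0],
    [0, 0, 0]
  ],
  "hand": [0, 0, 0, 0, 0, 0, 0, 0, 0, 0]
}}

```text
time_s: 10.57
ee_pos: [510.4, -124.5, 258.4]
ee_rot: [180.0, 32.0, -174.0]
force: [0.9, 0.7, -2.1]
gripper_width: 17.9
gripper_force: 25.0
```

{"op": "apply_moves", "data": {
  "delta_pos": [
    [0, 0, 0],
    [0, 0, 0],
    [0, 0, 0],
    [0, 0, 0],
    [0, 0, 0],
    [0, 0, 0],
    [0, 0, 0],
    [0, 0, 0]
  ],
  "rot": [
    [0, 0, 0],
    [0, 0, 0],
    [0, 0, 0],
    [0, 0, 0],
    [0, 0, 0],
    [0, 0, 0],
    [0, 0, 0],
    [0, 0, 0]
  ],
  "hand": [0, 0, 0, 0, 0, 0, 0, 0]
}}

```text
time_s: 11.23
ee_pos: [510.4, -124.5, 258.4]
ee_rot: [180.0, 32.0, -174.0]
force: [0.1, 0.3, -1.7]
gripper_width: 18.0
gripper_force: 25.0
```

{"op": "apply_moves", "data": {
  "delta_pos": [
    [-0.12, 0, 0.19],
    [-0.24, 0, 0.38],
    [-0.35, 0.1, 0.56],
    [-0.35, 0.4, 0.56],
    [-0.35, 0.7, 0.56],
    [-0.35, 1, 0.56],
    [-0.35, 1, 0.56]
  ],
  "rot": [
    [0, 0, 0],
    [0, 0, 0],
    [0, 0, 0.03],
    [0, 0, 0.06],
    [0, 0, 0.0989],
    [0, 0, 0.0989],
    [0, 0, 0.0989]
  ],
  "hand": [0, 0, 0, 0, 0, 0, 0]
}}

```text
time_s: 11.82
ee_pos: [467.2, 1.7, 325.9]
ee_rot: [179.8, 32.0, -165.1]
force: [-0.2, -0.4, -2.1]
gripper_width: 17.7
gripper_force: 25.0
```

{"op": "apply_moves", "data": {
  "delta_pos": [
    [0, 0.3, 0],
    [0, 0.6, 0],
    [0, 0.9, 0],
    [0, 1, 0],
    [0, 1, 0],
    [0, 1, 0]
  ],
  "rot": [
    [0, 0, 0],
    [0, 0, 0],
    [0, 0, 0],
    [0, 0, 0],
    [0, 0, 0],
    [0, 0, 0]
  ],
  "hand": [0, 0, 0, 0, 0, 0]
}}

```text
time_s: 12.32
ee_pos: [468.1, 116.1, 325.3]
ee_rot: [-180.0, 32.0, -165.4]
force: [-0.5, -0.3, -2.2]
gripper_width: 18.1
gripper_force: 25.0
```

{"op": "apply_moves", "data": {
  "delta_pos": [
    [0.09, 0.094, -0.09],
    [0.2, 0.094, -0.2],
    [0.32, 0.094, -0.32],
    [0.43, 0.094, -0.44],
    [0.5, 0.094, -0.52],
    [0.538, 0.094, -0.557],
    [0.538, 0.094, -0.557],
    [0.538, 0.094, -0.557],
    [0.538, 0.094, -0.557],
    [0.538, 0.094, -0.557]
  ],
  "rot": [
    [0, 0, 0],
    [0, 0, 0],
    [0, 0, 0],
    [0, 0, 0],
    [0, 0, 0],
    [0, 0, 0],
    [0, 0, 0],
    [0, 0, 0],
    [0, 0, 0],
    [0, 0, 0]
  ],
  "hand": [0, 0, 0, 0, 0, 0, 0, 0, 0, 0]
}}

```text
time_s: 13.15
ee_pos: [532.9, 126.6, 259.9]
ee_rot: [180.0, 32.1, -165.5]
force: [-0.1, 0.7, -1.9]
gripper_width: 17.8
gripper_force: 25.0
```

{"op": "apply_moves", "data": {
  "delta_pos": [
    [0, 0, 0],
    [0, 0, 0],
    [0, 0, 0],
    [0, 0, 0],
    [0, 0, 0],
    [0, 0, 0],
    [0, 0, 0],
    [0, 0, 0],
    [0, 0, 0],
    [0, 0, 0]
  ],
  "rot": [
    [0, 0, 0],
    [0, 0, 0],
    [0, 0, 0],
    [0, 0, 0],
    [0, 0, 0],
    [0, 0, 0],
    [0, 0, 0],
    [0, 0, 0],
    [0, 0, 0],
    [0, 0, 0]
  ],
  "hand": [0, 0, 0, 0, 0, 0, 0, 0, 0, 0]
}}

```text
time_s: 13.98
ee_pos: [532.9, 126.8, 258.7]
ee_rot: [180.0, 32.0, -165.5]
force: [-0.7, -0.4, -1.6]
gripper_width: 18.2
gripper_force: 25.0
```

{"op": "apply_moves", "data": {
  "delta_pos": [
    [0, 0, 0],
    [0, 0, 0],
    [0, 0, 0],
    [0, 0, 0],
    [0, 0, 0],
    [0, 0, 0],
    [0, 0, 0],
    [0, 0, 0],
    [0, 0, 0],
    [0, 0, 0]
  ],
  "rot": [
    [0, 0, 0],
    [0, 0, 0],
    [0, 0, 0],
    [0, 0, 0],
    [0, 0, 0],
    [0, 0, 0],
    [0, 0, 0],
    [0, 0, 0],
    [0, 0, 0],
    [0, 0, 0]
  ],
  "hand": [0, 0, 0, 0, 0, 0, 0, 0, 0, 0]
}}

```text
time_s: 14.82
ee_pos: [532.9, 126.8, 258.7]
ee_rot: [180.0, 32.0, -165.5]
force: [0.0, -0.1, -2.8]
gripper_width: 18.0
gripper_force: 25.0
```

{"op": "apply_moves", "data": {
  "delta_pos": [
    [0, 0, 0],
    [0, 0, 0],
    [0, 0, 0],
    [0, 0, 0],
    [0, 0, 0],
    [0, 0, 0],
    [0, 0, 0]
  ],
  "rot": [
    [0, 0, 0],
    [0, 0, 0],
    [0, 0, 0],
    [0, 0, 0],
    [0, 0, 0],
    [0, 0, 0],
    [0, 0, 0]
  ],
  "hand": [0, 0, 0, 0, 0, 0, 0]
}}

```text
time_s: 15.4
ee_pos: [532.9, 126.8, 258.7]
ee_rot: [180.0, 32.0, -165.5]
force: [0.3, 0.2, -2.2]
gripper_width: 17.8
gripper_force: 25.0
```

```bash
python3 -c "
from scipy.spatial.transform import Rotation as R
e=lambda a,x:R.from_euler(a,x,degrees=True)
print((e('z',6)*e('y',32)*e('z',-14.5)).as_rotvec()/1.5)"
```

```text
[-0.06631447  0.3667238  -0.09631581]
```

{"op": "apply_moves", "data": {
  "delta_pos": [
    [-0.12, -0.03, 0.19],
    [-0.24, -0.06, 0.38],
    [-0.35, -0.1, 0.56],
    [-0.35, -0.4, 0.56],
    [-0.38, -0.7, 0.56],
    [-0.44, -1, 0.56],
    [-0.44, -1, 0.56]
  ],
  "rot": [
    [0, 0, 0],
    [0, 0, 0],
    [0, 0, 0],
    [0, 0, 0],
    [0, 0, 0],
    [0, 0, 0],
    [0, 0, 0]
  ],
  "hand": [0, 0, 0, 0, 0, 0, 0]
}}

```text
time_s: 15.98
ee_pos: [479.6, 0.2, 326.2]
ee_rot: [-179.8, 32.0, -165.9]
force: [0.3, 0.4, -1.8]
gripper_width: 18.2
gripper_force: 25.0
```

{"op": "apply_moves", "data": {
  "delta_pos": [
    [0, -0.3, 0],
    [0, -0.6, 0],
    [0, -0.9, 0],
    [0, -1, 0],
    [0, -1, 0]
  ],
  "rot": [
    [0, 0, 0],
    [0, 0, 0],
    [0, 0, 0],
    [0, 0, 0],
    [0, 0, 0]
  ],
  "hand": [0, 0, 0, 0, 0]
}}

```text
time_s: 16.4
ee_pos: [480.5, -116.5, 325.8]
ee_rot: [-179.9, 32.0, -165.8]
force: [0.1, -0.5, -1.8]
gripper_width: 17.9
gripper_force: 25.0
```

{"op": "apply_moves", "data": {
  "delta_pos": [
    [0, -0.3, 0],
    [0, -0.6, 0],
    [0, -0.9, 0],
    [0, -1, 0],
    [0, -1, 0],
    [0, -1, 0]
  ],
  "rot": [
    [0, 0, 0],
    [0, 0, 0],
    [0, 0, 0],
    [0, 0, 0],
    [0, 0, 0],
    [0, 0, 0]
  ],
  "hand": [0, 0, 0, 0, 0, 0]
}}

```text
time_s: 16.9
ee_pos: [500.9, -205.3, 341.5]
ee_rot: [-179.5, 29.3, -168.2]
force: [-0.5, -0.0, -2.0]
gripper_width: 18.0
gripper_force: 25.0
```

```bash
python3 - <<'E'
from h import *
s=env.state();print(s['ee_pos'],s['ee_rot'],s['qpos'],s['qvel'].round(1))
R=Ro.from_euler('xyz',s['ee_rot'],degrees=True)
D=Ro.from_euler('xyz',[180,0,-174],degrees=True)
print((D*R.inv()).as_rotvec()/1.5)
E
```

```text
[ 500.91629639 -205.34586938  341.50870423] [-179.53886666   29.34835349 -168.16304353] [ -36.46057632    0.70991335   99.39518799   24.26527606   61.32534061
 -146.44949687] [ 0.  -0.9  1.9  0.3  0.7 -0.3]
[-0.04777477  0.33830449 -0.06504959]
```

{"op": "apply_moves", "data": {
  "delta_pos": [
    [0, 0, 0],
    [0, 0, 0],
    [0, 0, 0],
    [-0.1, -0.1, 0],
    [-0.17, -0.2, -0.1],
    [-0.17, -0.2, -0.2],
    [-0.17, -0.2, -0.34],
    [-0.17, -0.2, -0.34],
    [-0.17, -0.2, -0.34]
  ],
  "rot": [
    [-0.01, 0.07, -0.015],
    [-0.02, 0.14, -0.03],
    [-0.03, 0.21, -0.04],
    [-0.04, 0.28, -0.055],
    [-0.0478, 0.338, -0.065],
    [-0.0478, 0.338, -0.065],
    [-0.0478, 0.338, -0.065],
    [-0.0478, 0.338, -0.065],
    [-0.0478, 0.338, -0.065]
  ],
  "hand": [0, 0, 0, 0, 0, 0, 0, 0, 0]
}}

```text
time_s: 17.65
ee_pos: [479.8, -228.2, 300.5]
ee_rot: [179.9, -0.0, -173.9]
force: [-0.5, 0.1, -2.3]
gripper_width: 17.9
gripper_force: 25.0
```

```bash
cat > bl.py <<'E'
from h import *
import sys
s=env.state();print(s['ee_pos'],s['ee_rot'],s['qpos'].round(1))
f=wrist();k=sys.argv[1];save(f,k+'.png')
for q in('block','block_slot'):
    l=spotter.landmark_of(f,q)
    for d in l[:2]: print(q,np.round(d['position'],1),round(d['score'],2),atz(f,d['position'],72 if 'slot' in q else 0).round(1))
l=spotter.trace(f,'block');f['mask']=l[0]['mask'];print(l[0]['box'],l[0]['score'])
pickle.dump(f,open(k+'.pkl','wb'))
E
python3 bl.py b1
```

```text
[ 479.76307584 -228.21896955  300.53832059] [ 1.79945265e+02 -1.27940468e-02 -1.73931717e+02] [ -26.7   11.9   86.1    0.    82.  -122.8]
block [267.  202.1] 0.64 [ 543.  -322.1    0. ]
block_slot [267.3 215. ] 0.69 [ 540.5 -307.6   72. ]
[258.1, 203.8, 78.4, 77.8] 0.81
```

{"op": "apply_moves", "data": {
  "delta_pos": [
    [0, -0.25, 0],
    [0, -0.5, 0],
    [0, -0.75, 0],
    [0, -1, 0],
    [0, -1, 0],
    [0, -1, 0],
    [0, -1, 0]
  ],
  "rot": [
    [0, 0, 0],
    [0, 0, 0],
    [0, 0, 0],
    [0, 0, 0],
    [0, 0, 0],
    [0, 0, 0],
    [0, 0, 0]
  ],
  "hand": [0, 0, 0, 0, 0, 0, 0]
}}

```text
time_s: 18.43
ee_pos: [480.3, -349.4, 301.6]
ee_rot: [-180.0, 0.1, -174.0]
force: [0.3, 0.2, -0.8]
gripper_width: 18.4
gripper_force: 25.0
```

```bash
python3 bl.py b2; cat > fit.py <<'E'
from h import *
from scipy.optimize import minimize
fs=[pickle.load(open(k+'.pkl','rb')) for k in('b1','b2')]
def pts(q,P):
    return Ro.from_euler('z',q[2]).apply(P)+[q[0],q[1],0]
box=np.array([[a,b,c] for a in(-60,60) for b in(-50,50) for c in(0,72)],float)
scr=np.array([[a,b,c] for a in(-18,18) for b in(-32,-28) for c in(72,95)],float)
def poly(f,P,S=8):
    m=np.zeros((400,640),np.uint8)
    h=cv2.convexHull(np.array([proj(f,p) for p in P],np.float32))
    cv2.fillConvexPoly(m,np.int32(h*16),1,shift=4);return m>0
def iou(q):
    v=0
    for f in fs:
        m=poly(f,pts(q,box)); g=f['mask'];v+=(m&g).sum()/(m|g).sum()
    return -v
best=None
q0=[540,-327,.1]
r=minimize(iou,q0,method='Nelder-Mead',options=dict(initial_simplex=[q0,[552,-327,.1],[540,-315,.1],[540,-327,.25]],xatol=.05,fatol=1e-5))
print('block iou',r.x,np.degrees(r.x[2]),r.fun/2)
print('slot from block',pts(r.x,[[0,22,72]]))
# slot darkness: mean brightness contrast inside/around slot mouth on rectified top plane z=72
def rect(f,q,hx=40,hy=30,c=(0,22)):
    xs,ys=np.arange(-hx,hx+.1,1),np.arange(-hy,hy+.1,1)
    P=np.array([proj(f,p) for p in pts(q,[[c[0]+x,c[1]+y,72] for y in ys for x in xs])],np.float32)
    g=cv2.cvtColor(f['pixels'],cv2.COLOR_RGB2GRAY)
    return cv2.remap(g,P[:,0].reshape(len(ys),-1),P[:,1].reshape(len(ys),-1),cv2.INTER_LINEAR)
for f in fs:
    I=rect(f,r.x); print('alongy',I[:,30:51].mean(1).round()[::2].tolist()); print('alongx',I[25:36].mean(0).round()[::2].tolist())
E
python3 fit.py
```

```text
[ 480.26822486 -349.39652633  301.61948684] [-1.79976375e+02  1.20363604e-01 -1.74027424e+02] [-3.720e+01  1.780e+01  7.790e+01  1.000e-01  8.420e+01 -1.332e+02]
block [340.8 205.3] 0.68 [ 537.2 -323.3    0. ]
block_slot [354.4 224.9] 0.58 [ 543.7 -306.    72. ]
[344.3, 204.8, 71.8, 68.9] 0.7
block iou [ 5.37515165e+02 -3.25261788e+02  9.88603146e-02] 5.664278786326323 -0.6175470894693301
slot from block [[ 535.34377943 -303.36920762   72.        ]]
alongy [123.0, 121.0, 123.0, 124.0, 120.0, 118.0, 117.0, 124.0, 135.0, 121.0, 89.0, 80.0, 84.0, 67.0, 52.0, 68.0, 78.0, 78.0, 79.0, 81.0, 79.0, 100.0, 139.0, 138.0, 133.0, 132.0, 128.0, 127.0, 127.0, 106.0, 84.0]
alongx [120.0, 117.0, 117.0, 116.0, 115.0, 114.0, 113.0, 114.0, 113.0, 109.0, 80.0, 66.0, 67.0, 69.0, 72.0, 71.0, 72.0, 71.0, 69.0, 69.0, 70.0, 70.0, 70.0, 70.0, 69.0, 70.0, 69.0, 61.0, 57.0, 58.0, 59.0, 59.0, 60.0, 59.0, 59.0, 60.0, 89.0, 116.0, 121.0, 122.0, 122.0]
alongy [97.0, 98.0, 96.0, 92.0, 94.0, 98.0, 90.0, 86.0, 98.0, 87.0, 65.0, 62.0, 64.0, 67.0, 69.0, 70.0, 72.0, 67.0, 55.0, 54.0, 58.0, 95.0, 136.0, 132.0, 129.0, 126.0, 124.0, 122.0, 122.0, 139.0, 160.0]
alongx [116.0, 115.0, 113.0, 112.0, 110.0, 111.0, 109.0, 108.0, 109.0, 105.0, 86.0, 78.0, 80.0, 80.0, 80.0, 79.0, 79.0, 78.0, 78.0, 77.0, 76.0, 73.0, 63.0, 52.0, 50.0, 47.0, 46.0, 47.0, 47.0, 46.0, 45.0, 47.0, 47.0, 48.0, 46.0, 46.0, 46.0, 46.0, 45.0, 44.0, 43.0]
```

```bash
cat >> fit.py <<'E'
print('--')
q=r.x
for f in fs:
    I=rect(f,q).astype(float)
    for x in(-14,-6,6,18,26):
        if x>12 and f is fs[1]: continue
        c=I[:,40+x-3:40+x+4].mean(1); t=105 if f is fs[0] else 85
        lo=[i for i in range(10,30) if c[i]>t>=c[i+1]];hi=[i for i in range(31,50) if c[i]<=t<c[i+1]]
        print(x,[round(i+(c[i]-t)/(c[i]-c[i+1])-30,1) for i in lo[-1:]+hi[:1]])
s=env.state();sd=viewer.grab_frame('side');save(sd,'sd2.png')
R=Ro.from_euler('xyz',s['ee_rot'],degrees=True);o=s['ee_pos']
h=cv2.cvtColor(sd['pixels'],cv2.COLOR_RGB2HSV);m=cv2.inRange(h,(20,120,40),(36,255,255))
P=lambda x,y,z:proj(sd,o+R.apply([x,y,z]))
for z in(30,40,50,60,70,80,90,100):
    c=[P(x,y,z) for x in(-23,23) for y in(-8,8)];xs=[a[0] for a in c];row=int(round(np.mean([a[1] for a in c])))
    # approx: compare at same row using hull of body
    body=cv2.convexHull(np.array([P(x,y,zz) for x in(-23,23) for y in(-8,8) for zz in(20,105)],np.float32))
    M=np.zeros((400,640),np.uint8);cv2.fillConvexPoly(M,np.int32(body.round()),1)
    y=np.flatnonzero(m[row,int(min(xs))-25:int(max(xs))+25])+int(min(xs))-25;p=np.flatnonzero(M[row])
    print(z,row,'yellow',y.min() if len(y) else None,y.max() if len(y) else None,'pred',p.min(),p.max())
print('tip pred',P(0,0,120.5),'px per mm toolx',P(1,0,60)-P(0,0,60))
g=cv2.cvtColor(sd['pixels'],cv2.COLOR_RGB2GRAY)
u=P(0,0,105);print([g[int(round(P(0,0,z)[1])),int(round(P(0,0,z)[0]))] for z in range(70,140,3)])
E
python3 fit.py | sed -n '/--/,$p'
```

```text
--
-14 [np.float64(-10.7), np.float64(12.7)]
-6 [np.float64(-10.7), np.float64(12.5)]
6 [np.float64(-11.3), np.float64(11.9)]
18 [np.float64(-11.9), np.float64(11.4)]
26 [np.float64(-12.2), np.float64(10.9)]
-14 [np.float64(-10.3), np.float64(12.3)]
-6 [np.float64(-10.0), np.float64(11.9)]
6 [np.float64(11.2)]
30 257 yellow 395 415 pred 394 415
40 261 yellow 394 414 pred 393 414
50 264 yellow 394 428 pred 392 414
60 268 yellow 393 413 pred 391 413
70 272 yellow 393 436 pred 390 412
80 275 yellow 392 434 pred 390 411
90 278 yellow 391 409 pred 389 410
100 282 yellow 391 405 pred 388 408
tip pred [397.45344006 288.3494007 ] px per mm toolx [-0.3507093   0.26898681]
[np.uint8(129), np.uint8(130), np.uint8(133), np.uint8(132), np.uint8(133), np.uint8(132), np.uint8(132), np.uint8(133), np.uint8(132), np.uint8(132), np.uint8(132), np.uint8(132), np.uint8(132), np.uint8(133), np.uint8(135), np.uint8(115), np.uint8(69), np.uint8(59), np.uint8(59), np.uint8(65), np.uint8(82), np.uint8(83), np.uint8(81), np.uint8(83)]
```

{"op": "apply_moves", "data": {
  "delta_pos": [
    [0.15, 0.13, 0],
    [0.35, 0.26, 0],
    [0.502, 0.392, 0],
    [0.502, 0.392, -0.2],
    [0.502, 0.392, -0.4],
    [0.502, 0.392, -0.6],
    [0.502, 0.392, -0.763],
    [0.502, 0.392, -0.763],
    [0.502, 0.392, -0.763],
    [0.502, 0.392, -0.763]
  ],
  "rot": [
    [0, 0, -0.0326],
    [0, 0, -0.0326],
    [0, 0, -0.0326],
    [0, 0, -0.0326],
    [0, 0, -0.0326],
    [0, 0, -0.0326],
    [0, 0, -0.0326],
    [0, 0, -0.0326],
    [0, 0, -0.0326],
    [0, 0, -0.0326]
  ],
  "hand": [0, 0, 0, 0, 0, 0, 0, 0, 0, 0]
}}

```text
time_s: 19.52
ee_pos: [541.4, -302.8, 211.3]
ee_rot: [-179.9, 0.2, -176.8]
force: [0.9, -0.6, -2.5]
gripper_width: 17.7
gripper_force: 25.0
```

```bash
python3 - <<'E'
from h import *
s=env.state();print(s['ee_pos'],s['ee_rot'],s['force'])
for n in('side','top'):
    f=viewer.grab_frame(n)
    for q in('wand','block_slot'):
        for d in spotter.landmark_of(f,q)[:2]: print(n,q,np.round(d['position'],1),round(d['score'],2))
    R=Ro.from_euler('xyz',s['ee_rot'],degrees=True)
    print('pred lens',proj(f,s['ee_pos']+R.apply([0,0,120.5])).round(1),'slot',proj(f,[541,-302.4,72]).round(1))
E
```

```text
[ 541.40432931 -302.80246637  211.25312663] [-179.87654181    0.21012334 -176.77613369] [ 0.85503352 -0.61734773 -2.54346761]
side wand [399.1 287. ] 0.74
side block_slot [394.9 290.4] 0.61
pred lens [397.2 287.4] slot [395.5 292.5]
top wand [417.2 195.5] 0.59
top block_slot [412.9 201.4] 0.82
pred lens [416.6 195.1] slot [414.9 195.9]
```

{"op": "apply_moves", "data": {
  "delta_pos": [
    [0, 0, -0.04],
    [0, 0, -0.08],
    [0, 0, -0.12],
    [0, 0, -0.16],
    [0, 0, -0.2],
    [0, 0, -0.24],
    [0, 0, -0.28],
    [0, 0, -0.3],
    [0, 0, -0.3]
  ],
  "rot": [
    [0, 0, 0],
    [0, 0, 0],
    [0, 0, 0],
    [0, 0, 0],
    [0, 0, 0],
    [0, 0, 0],
    [0, 0, 0],
    [0, 0, 0],
    [0, 0, 0]
  ],
  "hand": [0, 0, 0, 0, 0, 0, 0, 0, 0]
}}

```text
time_s: 20.57
ee_pos: [540.2, -302.4, 172.7]
ee_rot: [180.0, 0.0, -176.8]
force: [1.1, 0.1, -2.8]
gripper_width: 17.6
gripper_force: 25.0
```

{"op": "apply_moves", "data": {
  "delta_pos": [
    [0, 0, -0.04],
    [0, 0, -0.08],
    [0, 0, -0.12],
    [0, 0, -0.15],
    [0, 0, -0.18],
    [0, 0, -0.2],
    [0, 0, -0.2]
  ],
  "rot": [
    [0, 0, 0],
    [0, 0, 0],
    [0, 0, 0],
    [0, 0, 0],
    [0, 0, 0],
    [0, 0, 0],
    [0, 0, 0]
  ],
  "hand": [0, 0, 0, 0, 0, 0, 0]
}}

```text
time_s: 21.15
ee_pos: [540.2, -302.4, 148.9]
ee_rot: [180.0, 0.0, -176.8]
force: [-0.2, -0.0, -2.0]
gripper_width: 17.8
gripper_force: 25.0
```

{"op": "apply_moves", "data": {
  "delta_pos": [
    [0, 0, -0.02],
    [0, 0, -0.04],
    [0, 0, -0.06],
    [0, 0, -0.075],
    [0, 0, -0.09],
    [0, 0, -0.1],
    [0, 0, -0.1]
  ],
  "rot": [
    [0, 0, 0],
    [0, 0, 0],
    [0, 0, 0],
    [0, 0, 0],
    [0, 0, 0],
    [0, 0, 0],
    [0, 0, 0]
  ],
  "hand": [0, 0, 0, 0, 0, 0, 0]
}}

```text
time_s: 21.73
ee_pos: [540.4, -302.5, 137.3]
ee_rot: [-180.0, 0.1, -176.8]
force: [0.5, -0.6, -2.0]
gripper_width: 17.8
gripper_force: 25.0
```

Nearly at the bottom. I'll creep down until contact shows in the force.

{"op": "apply_moves", "data": {
  "delta_pos": [
    [0, 0, -0.008],
    [0, 0, -0.016],
    [0, 0, -0.016],
    [0, 0, -0.016]
  ],
  "rot": [
    [0, 0, 0],
    [0, 0, 0],
    [0, 0, 0],
    [0, 0, 0]
  ],
  "hand": [0, 0, 0, 0]
}}

```text
time_s: 22.07
ee_pos: [540.6, -302.6, 135.7]
ee_rot: [-180.0, 0.1, -176.8]
force: [0.0, 0.8, -1.5]
gripper_width: 18.1
gripper_force: 25.0
```

{"op": "apply_moves", "data": {
  "delta_pos": [
    [0, 0, -0.008],
    [0, 0, -0.012],
    [0, 0, -0.012],
    [0, 0, -0.012]
  ],
  "rot": [
    [0, 0, 0],
    [0, 0, 0],
    [0, 0, 0],
    [0, 0, 0]
  ],
  "hand": [0, 0, 0, 0]
}}

```text
time_s: 22.4
ee_pos: [540.5, -302.6, 134.2]
ee_rot: [-180.0, 0.1, -176.8]
force: [0.6, 0.6, -2.1]
gripper_width: 18.1
gripper_force: 25.0
```

{"op": "apply_moves", "data": {
  "delta_pos": [
    [0, 0, -0.008],
    [0, 0, -0.012],
    [0, 0, -0.012],
    [0, 0, -0.012]
  ],
  "rot": [
    [0, 0, 0],
    [0, 0, 0],
    [0, 0, 0],
    [0, 0, 0]
  ],
  "hand": [0, 0, 0, 0]
}}

```text
time_s: 22.73
ee_pos: [540.5, -302.6, 132.7]
ee_rot: [-180.0, 0.1, -176.8]
force: [0.2, 0.1, -1.1]
gripper_width: 18.3
gripper_force: 25.0
```

{"op": "apply_moves", "data": {
  "delta_pos": [
    [0, 0, -0.008],
    [0, 0, -0.012],
    [0, 0, -0.012],
    [0, 0, -0.012]
  ],
  "rot": [
    [0, 0, 0],
    [0, 0, 0],
    [0, 0, 0],
    [0, 0, 0]
  ],
  "hand": [0, 0, 0, 0]
}}

```text
time_s: 23.07
ee_pos: [540.5, -302.6, 131.3]
ee_rot: [-180.0, 0.1, -176.8]
force: [-0.2, 0.1, -2.4]
gripper_width: 18.0
gripper_force: 25.0
```

{"op": "apply_moves", "data": {
  "delta_pos": [
    [0, 0, -0.008],
    [0, 0, -0.016],
    [0, 0, -0.016],
    [0, 0, -0.016]
  ],
  "rot": [
    [0, 0, 0],
    [0, 0, 0],
    [0, 0, 0],
    [0, 0, 0]
  ],
  "hand": [0, 0, 0, 0]
}}

```text
time_s: 23.4
ee_pos: [540.5, -302.6, 129.3]
ee_rot: [-180.0, 0.1, -176.8]
force: [0.7, -0.1, -2.3]
gripper_width: 17.8
gripper_force: 25.0
```

{"op": "apply_moves", "data": {
  "delta_pos": [
    [0, 0, -0.008],
    [0, 0, -0.012],
    [0, 0, -0.012],
    [0, 0, -0.012]
  ],
  "rot": [
    [0, 0, 0],
    [0, 0, 0],
    [0, 0, 0],
    [0, 0, 0]
  ],
  "hand": [0, 0, 0, 0]
}}

```text
time_s: 23.73
ee_pos: [540.5, -302.6, 128.0]
ee_rot: [-180.0, 0.1, -176.8]
force: [0.7, 0.8, -3.0]
gripper_width: 17.9
gripper_force: 25.0
```

{"op": "apply_moves", "data": {
  "delta_pos": [
    [0, 0, -0.008],
    [0, 0, -0.016],
    [0, 0, -0.016],
    [0, 0, -0.016]
  ],
  "rot": [
    [0, 0, 0],
    [0, 0, 0],
    [0, 0, 0],
    [0, 0, 0]
  ],
  "hand": [0, 0, 0, 0]
}}

```text
time_s: 24.07
ee_pos: [540.7, -302.7, 126.5]
ee_rot: [-179.9, 0.1, -176.8]
force: [-0.4, 0.4, 1.8]
gripper_width: 17.9
gripper_force: 25.0
```

```bash
python3 - <<'E'
from h import *
s=env.state();print(s['force'],s['ee_pos'])
for n in('side','top'):
    f=viewer.grab_frame(n);save(f,'ins_'+n+'.png')
    h=cv2.cvtColor(f['pixels'],cv2.COLOR_RGB2HSV);m=cv2.inRange(h,(20,120,40),(36,255,255))
    c=proj(f,[540,-302,100]).astype(int);k=np.zeros_like(m);k[c[1]-25:c[1]+25,c[0]-25:c[0]+25]=1
    ys,xs=np.nonzero(m*k);print(n,'yellow rows',ys.min(),ys.max(),'cols',xs.min(),xs.max())
    R=Ro.from_euler('z',3.2,degrees=True)
    for z in(72,):print([proj(f,R.apply([a,b,0])+[540.5,-302.5,z]).round(1).tolist() for a in(-23,23) for b in(-8,8)])
    print('tail',[proj(f,R.apply([a,b,0])+[540.5,-302.5,14+165]).round(1).tolist() for a in(-21,21) for b in(-9,9)])
E
```

```text
[-0.3660798   0.42482207  1.75422811] [ 540.6899481  -302.70203138  126.53086449]
side yellow rows 262 301 cols 387 407
[[390.9, 300.1], [385.7, 295.4], [404.9, 290.0], [399.7, 285.5]]
tail [[399.0, 268.5], [392.6, 263.2], [412.7, 259.2], [406.2, 254.2]]
top yellow rows 189 195 cols 410 414
[[418.0, 202.6], [413.3, 202.9], [416.6, 189.2], [411.9, 189.6]]
tail [[427.8, 199.3], [422.1, 199.7], [426.4, 185.9], [420.7, 186.4]]
```

Contact at the bottom: the force rose by 4 N and the yellow ends at the slot mouth in the side view. Releasing.

{"op": "apply_moves", "data": {
  "delta_pos": [
    [0, 0, 0],
    [0, 0, 0],
    [0, 0, 0],
    [0, 0, 0],
    [0, 0, 0],
    [0, 0, 0],
    [0, 0, 0],
    [0, 0, 0]
  ],
  "rot": [
    [0, 0, 0],
    [0, 0, 0],
    [0, 0, 0],
    [0, 0, 0],
    [0, 0, 0],
    [0, 0, 0],
    [0, 0, 0],
    [0, 0, 0]
  ],
  "hand": [0.5, 0.5, 0.5, 0.6, 0.6, 0.6, 0.7, 0.7]
}}

```text
time_s: 24.83
ee_pos: [540.6, -302.6, 126.1]
ee_rot: [-180.0, 0.1, -176.8]
force: [0.5, 0.2, -0.1]
gripper_width: 62.9
gripper_force: 0.0
```

{"op": "apply_moves", "data": {
  "delta_pos": [
    [0, 0, 0.05],
    [0, 0, 0.15],
    [0, 0, 0.3],
    [0, 0, 0.5],
    [0, 0, 0.7],
    [0, 0, 0.9],
    [0, 0, 1],
    [0, 0, 1],
    [0, 0, 1]
  ],
  "rot": [
    [0, 0, 0],
    [0, 0, 0],
    [0, 0, 0],
    [0, 0, 0],
    [0, 0, 0],
    [0, 0, 0],
    [0, 0, 0],
    [0, 0, 0],
    [0, 0, 0]
  ],
  "hand": [0.7, 0.7, 0.7, 0.7, 0.7, 0.7, 0.7, 0.7, 0.7]
}}

```text
time_s: 25.58
ee_pos: [540.7, -302.7, 246.8]
ee_rot: [-179.9, 0.2, -176.8]
force: [0.7, 0.6, -1.8]
gripper_width: 63.7
gripper_force: 0.0
```

```bash
python3 - <<'E'
from h import *
s=env.state();print(s['force'],s['ee_pos'],s['gripper_width'])
f=viewer.grab_frame('side')
h=cv2.cvtColor(f['pixels'],cv2.COLOR_RGB2HSV);m=cv2.inRange(h,(20,120,40),(36,255,255))
c=proj(f,[540,-302,120]).astype(int);k=np.zeros_like(m);k[c[1]-40:c[1]+40,c[0]-30:c[0]+30]=1
n,l,st,ce=cv2.connectedComponentsWithStats(m*k);i=1+np.argmax(st[1:,4]);print(st[i])
def hull(tx,ty,dz):
    R=Ro.from_euler('z',3.2,degrees=True)*Ro.from_euler('yx',[tx,ty],degrees=True)
    P=[proj(f,R.apply([a,b,z])+[540.5,-302.5,14+dz]) for a,b,z in[(x,y,165) for x in(-21,21) for y in(-9,9)]+[(x,y,60) for x in(-23,23) for y in(-8,8)]]
    M=np.zeros((400,640),np.uint8);cv2.fillConvexPoly(M,np.int32(cv2.convexHull(np.array(P,np.float32))*16),1,shift=4);return M>0
g=cv2.morphologyEx((l==i).astype(np.uint8),cv2.MORPH_CLOSE,np.ones((9,9)))>0
best=sorted((-(lambda M:(M&g).sum()/(M|g).sum())(hull(tx,ty,dz)),tx,ty,dz) for tx in(-9,-6,-3,0,3,6,9) for ty in(-9,-6,-3,0,3,6,9) for dz in(0,5,10))
print(best[:4])
E
```

```text
[ 0.70688136  0.57602049 -1.77579909] [ 540.67731216 -302.66888878  246.75150123] 63.66018372995032
[387 255  27  47 603]
[(np.float64(-0.830379746835443), 0, 0, 0), (np.float64(-0.8139825218476904), 3, 0, 0), (np.float64(-0.8137755102040817), -3, 3, 10), (np.float64(-0.7931472081218274), -3, 3, 5)]
```

{"op": "apply_moves", "data": {
  "delta_pos": [
    [0, 0, 0],
    [0, 0, 0],
    [0, 0, 0],
    [0, 0, 0]
  ],
  "rot": [
    [0, 0, 0],
    [0, 0, 0],
    [0, 0, 0],
    [0, 0, 0]
  ],
  "hand": [0.7, 0.7, 0.7, 0.7]
}}

```text
time_s: 25.97
ee_pos: [540.3, -302.5, 245.3]
ee_rot: [180.0, 0.0, -176.8]
force: [0.6, -0.3, 0.2]
gripper_width: 64.2
gripper_force: 0.0
```

```bash
python3 -c "
from workcell import env
print(env.state()['force'],env.job_done())"
```

```text
the job is handed in; nothing more can be done
[ 0.61361085 -0.25523207  0.18998304] None
```

I held the thermometer on the orange flask and then the blue one for just over two seconds each, lowered it to the bottom of the block's empty slot and let go, and handed the job in at about 26 s; no verdict came back, and I never re-checked that the jar, steel block and hammer had stayed put.

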